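# Lay out the joint rods from their case

## Robot

A 6-joint arm with a two-finger parallel gripper is mounted at the origin on a cart in front of the work surface, level with it; the furniture and walls round the work are solid. World frame = base frame: x ahead of the robot, y to its left, z up, the work surface at z = 0. Lengths are in m, angles in rad, forces in N, time in s.
With the tool pointing down it reaches from about 0.325 to 1 m from the base axis. Payload 5.1 kg.
Tool frame: the origin (TCP) lies at the very end of the fingers, on their centre line; the grasp point (between the pads) lies 19 mm behind it; z points along the fingers, y is the line along which they close (so a half turn about z gives the same grasp; the last joint's range is limited). The gripper opens to 85 mm and grips with 20 to 120 N. Pads are 22 mm wide; open, the fingers measure 114 mm over their backs; the gripper's body (76 mm by 85 mm) begins 54 mm behind the grasp point. The pads swing forward as they close: fully open they stand 13 mm farther back than shut.
Start: joints at [1.102, 0.124, 1.65, -0, 1.367, -0.083], TCP at [0.245, 0.602, 0.231] pointing down, gripper open.
Joint ranges: [-2.61, 2.61], [-1.02, 2.33], [0.03, 2.71], [-1.35, 4.49], [0.32, 2.68], [-2.91, 2.91]. Speed limits (rad/s): [2.57, 2.57, 3.14, 3.14, 3.14, 3.14].

## Interface

Orientations are given as a unit quaternion [x, y, z, w].
In Python, from station import r gives the robot as it stands.
- The arm moves only by the tool servo_tool, never from a script. Its argument "series" is a list of rows, each a list of 6 numbers: the shift along the tool's x, y, z in m, then the turn, a rotation vector about the tool's x, y, z in degrees. A call has 1 to 20 rows; each row is the pose to reach, as a shift and turn from the pose commanded when the call began, along the tool's axes at that moment; what a row does not reach only later rows make up. A row lasts 1/8 s, in which the tool goes at most 62.5 mm and 10.7 degrees, less where a joint would pass 70% of its speed; a pose out of reach is approached as far as the arm can. A call with a gripper value outside its range is refused whole. "claw" is the finger opening in m, from 0 to 0.0854, set as the call begins (left out, the last holds). The fingers move at their own pace and stop on an object; "newtons" is the grip in N (left out, the last holds). Time passes only in rows, so rows that repeat a pose let the fingers close. It gives the time, the measured TCP pose, the force, the opening and the grip force at its end, in the units of the state.
- r.get_obs(): the state, without advancing time (a new reading comes with each control period).
- r.snapshot(name): name is "side" or "top" or "wrist"; returns a dict with "frame" (480x640x3 uint8, red, green, blue), "z_map" (480x640 float32, m along the optical axis (not along the pixel's ray), 0 where there is no reading), "fx", "fy", "cx", "cy" (pixels), "world_from_camera" (4x4, takes a point from camera to world coordinates). Camera axes: x right, y up, looking along -z (the intrinsics and any distortion apply to the point x, -y, -z); pixel columns grow to the right and rows downward; lengths in m; the calibration is good to about 2 mm. The wrist camera is an equidistant fisheye: a pixel r from the principal point sees the ray r / f radians off the axis. A picture is of the moment at which its call begins.
- r.close_job(): hands the job in; it is judged then, once.
The state is a dict: "time_s": time; "joint_pos": joint angles; "joint_vel": joint speeds; "effort": joint torques, N m; "eef_pos": TCP position; "orientation": TCP orientation; "force": force on the tool from outside, world axes, zero at the start; "ft_torque": the same for the moment, N m; "grip_width": finger opening in m; "finger_force": force on a finger pad.
Only numpy, scipy, OpenCV 4.12 (cv2) and the standard library are available. Lean on these libraries where they do the work, as an engineer would, in place of code of your own. Each camera call takes 0.05 s, during which the arm holds its last target. There are 200 camera calls.

## Task

Open the hood of the rod case, draw every steel joint rod out of its tight bore by the end that sticks out, working it loose with small wiggles, and lay each rod in a groove of its own on the ribbed wooden bed, both ends overhanging about equally, so that it cannot roll. When all the rods lie on the bed, close the hood fully. Do not knock over or push away the paste jar or the dropper bottle.

Things in the scene. Friction and masses are not known exactly. Their poses are not given: they have to be found in the camera images.
- case: Rod case fixed to the table: dark foam in an aluminium shell, 72 deep (x) by 206 wide (y) by 66 high. Origin: centre of its underside; its -x is the front. Four 19 mm square bores along its x at y = -72, -24, +24, +72 mm, axes 35 mm above the table, mouths at x = -33 mm, 66 deep. Sprung felt pads grip the rods: 5 to 15 N draws one out, less with small side-to-side wiggles.
- hood (a joint): Angle of the case's hood, a flat grey plate 146 long by 204 wide by 4 mm that covers the case and the rod ends in front of it. 0 = closed (level), 1.75 = fully open (upright, leaning back a little). Stiff hinge: stays where it is left; about 3 N at the handle moves it.
- hood_bar (a point): Middle of the straight bar of the hood's D-handle: round steel, 9 mm thick, 90 long along the case's y, 40 mm ahead of the hood's front edge (35 mm gap), 184 mm from the hinge axis; 69 mm above the table when closed. This point moves with the hood.
- hood_hinge (a point): Middle of the hood's hinge axis, at the top rear edge of the case, 67 mm above the table; the axis runs along the case's y. Opening lifts the front edge up and back over the case.
- bed: Ribbed wooden bed, loose, 0.9 kg. Origin: centre of its underside. Foot 90 (x) by 232 (y) by 10 mm, on it a strip 50 (x) by 226 (y), top at 30 mm, with five peaked ribs along x, 17 mm high, at y = -96, -48, 0, 48, 96 mm. Four grooves between them at y = -72, -24, 24, 72 mm. A rod in one lies along x, centre 38 mm above the table, overhanging the strip 40 mm at each end.
- rod_a: Bright steel joint rod (may be absent: 3 or 4 of the four are there), round (a tube with closed ends), 16 mm thick, 130 long, 80 g, with dark bands near both ends (either end alike). Origin: its centre; its own x runs along it. At the start it lies in a bore of the case with 60 mm inside and 70 mm sticking out in front, under the hood.
- rod_b: Bright steel joint rod (may be absent: 3 or 4 of the four are there), round (a tube with closed ends), 16 mm thick, 130 long, 80 g, with dark bands near both ends (either end alike). Origin: its centre; its own x runs along it. At the start it lies in a bore of the case with 60 mm inside and 70 mm sticking out in front, under the hood.
- rod_c: Bright steel joint rod (may be absent: 3 or 4 of the four are there), round (a tube with closed ends), 16 mm thick, 130 long, 80 g, with dark bands near both ends (either end alike). Origin: its centre; its own x runs along it. At the start it lies in a bore of the case with 60 mm inside and 70 mm sticking out in front, under the hood.
- rod_d: Bright steel joint rod (may be absent: 3 or 4 of the four are there), round (a tube with closed ends), 16 mm thick, 130 long, 80 g, with dark bands near both ends (either end alike). Origin: its centre; its own x runs along it. At the start it lies in a bore of the case with 60 mm inside and 70 mm sticking out in front, under the hood.
- jar: White paste jar with a red lid, 66 mm across, 67 high, at the back; origin: centre of its underside. Leave alone.
- dropper: Brown dropper bottle, 33 mm across, 102 high, at the back; origin: centre of its underside. Leave alone.

How it is judged:
By the outcome, as a careful person would: the job done as asked, in the order asked, and still so for the second after the job is handed in, with the robot touching nothing.
Of rod_a, rod_b, rod_c, rod_d only 3 to 4 are there at a start; the rules pass over those that are not, and their reading is None.
At some moment in a run one of bed may be knocked a few centimetres aside while the robot is not near it.
Once in a run the grip may slacken for a moment while it holds something.
It also fails if it takes over 208 s, if anything falls off the work surface, if the arm or the gripper's body presses on something with over 40 N, if the wrist force passes 120 N, or if a joint passes its speed limit or range.

## Working session

There is one attempt and no reset: what is moved stays moved. The work goes in short steps, Python scripts to look and compute and a tool call to move; the robot and the scene stay as the last step left them, time stands still between calls to the robot, and variables do not carry over. Pictures are saved under pics/ and viewed, at most 14 in all, crops included, and the job is handed in when it is done.

Besides the shell and the picture viewer there is one more tool, called after "Request:" as name(argument=value, ...) on one line, values as JSON. servo_tool: Moves the arm, as the interface text tells. Its arguments: {"type":"object","properties":{"series":{"type":"array","items":{"type":"array","items":{"type":"number"}}},"claw":{"type":"number"},"newtons":{"type":"number"}},"required":["series"]}

```bash
ls; mkdir -p pics; cat > h.py <<'E'
from station import r
import numpy as np, cv2
from scipy.spatial.transform import Rotation as R
def shot(n):
    return r.snapshot(n)
def save(s,f): cv2.imwrite('pics/'+f,s['frame'][:,:,::-1])
def cloud(s):
    z=s['z_map']; v,u=np.mgrid[:480,:640]
    x=(u-s['cx'])/s['fx']*z; y=-(v-s['cy'])/s['fy']*z
    p=np.stack([x,y,-z,np.ones_like(z)],-1)@np.array(s['world_from_camera']).T
    p=p[...,:3]; p[z<=0]=np.nan; return p
E
python3 - <<'E'
from h import *
for n in('top','side'):
    s=shot(n); save(s,n+'0.png'); np.savez('s_'+n,**s); print(n,s['fx'],s['cx'],s['cy'],np.round(s['world_from_camera'],3).tolist(),(s['z_map']>0).mean())
print(r.get_obs())
E
```

```text
pics
top 472.4458021034116 321.3662336377779 245.66167182515142 [[-0.0, 0.986, -0.168, 0.483], [-1.0, 0.002, 0.015, 0.057], [0.015, 0.168, 0.986, 0.921], [0.0, 0.0, 0.0, 1.0]] 0.9958756510416666
side 484.1544734992084 310.4348173504736 235.81986709206302 [[-0.935, 0.147, -0.324, 0.316], [-0.355, -0.346, 0.868, 0.877], [0.016, 0.927, 0.376, 0.42], [0.0, 0.0, 0.0, 1.0]] 0.95390625
{'time_s': 0.1, 'joint_pos': array([ 1.10241153e+00,  1.24450132e-01,  1.65153313e+00,  8.51218207e-06,
        1.36748157e+00, -8.26014512e-02]), 'joint_vel': array([-0.00199922,  0.00028039, -0.00022984, -0.00244676,  0.0006865 ,
       -0.00027134]), 'effort': array([ 2.85565684e-04, -4.24932611e+01, -3.66652036e+01, -1.12391172e-04,
        3.97663462e-03, -9.08582564e-06]), 'eef_pos': array([0.2443645 , 0.60173005, 0.23017185]), 'orientation': array([ 1.91698501e-01,  9.81453416e-01, -8.99652743e-04, -2.58645736e-04]), 'force': array([ 0.3217577, -0.4298449,  0.2884916]), 'ft_torque': array([-4.86373880e-05, -2.71234675e-02, -4.50218931e-03]), 'finger_force': 0.0, 'grip_width': 0.08589530089694139}
```

View pics/top0.png

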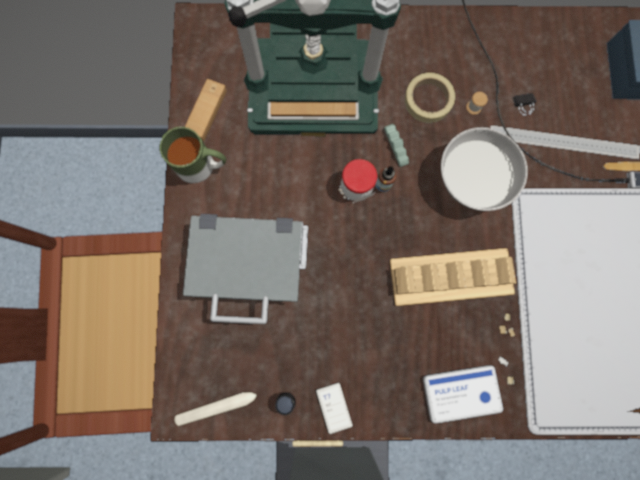

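View pics/side0.png

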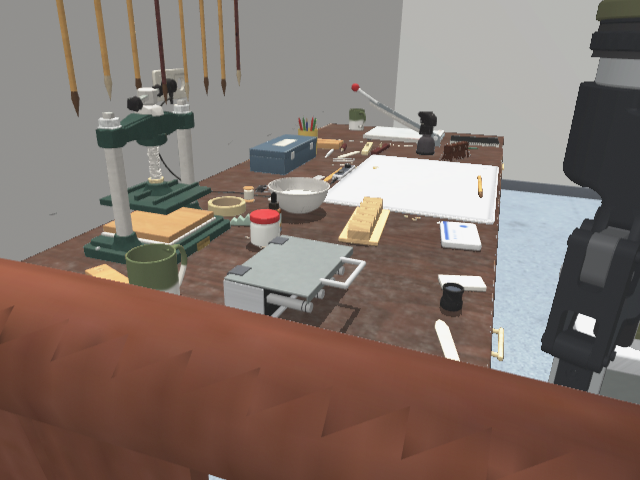

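The top view shows the hood at about (245,258) with its handle at (239,310). The bed is at (453,277), the jar at (358,180) and the dropper at (388,178). The side view shows a rod end sticking out under the hood at (290,300).

```bash
cat >> h.py <<'E'
def rect(p):
    (c,wh,a)=cv2.minAreaRect((p[:,:2]*1000).astype(np.float32)); return np.round(c,1),np.round(wh,1),round(a,2)
def comp(m,u,v):
    n,l=cv2.connectedComponents(m.astype(np.uint8)); return l==l[v,u]
E
python3 - <<'E'
from h import *
s=dict(np.load('s_top.npz')); P=cloud(s); z=P[...,2]; f=s['frame'].astype(int)
print('table z',np.nanmedian(z[330:380,300:400]))
hood=comp((z>.055)&(z<.085),245,258)
k=cv2.morphologyEx(hood.astype(np.uint8),cv2.MORPH_OPEN,np.ones((9,9)))>0
print('hood',rect(P[k]),np.median(z[k]),'n',k.sum())
hb=hood&~k; hb[:300]=0; q=P[hb]; print('handle',rect(q),np.median(q[:,2]))
bar=q[q[:,0]<q[:,0].min()+.014]; print('bar',rect(bar),bar[:,2].mean())
bed=comp((z>.006)&(z<.06),453,277); print('bed',rect(P[bed]))
t=bed&(z>.018); print('strip',rect(P[t]),np.nanmax(z[t]))
foot=bed&(z<.015); print('foot z',np.median(z[foot]))
for nm,u,v in(('jar',358,180),('drop',388,172)):
    m=comp((z>.03),u,v)&(z>.03); print(nm,rect(P[m]),np.nanmax(z[m]))
E
```

```text
table z -6.173783093998964e-05
hood (array([608. , 185.6]), array([205.4, 151.2]), 87.0) 0.07147396922372184 n 8759
handle (array([508.6, 163.8]), array([ 40.6, 152. ]), 0.02) 0.07383619618595216
bar (array([495.4, 190.9]), array([97.4, 14. ]), 89.86) 0.0737933065072795
bed (array([ 578.7, -210.2]), array([ 90.2, 232. ]), 5.41)
strip (array([ 578.9, -210.5]), array([ 50.5, 226.8]), 5.43) 0.05104669021095354
foot z 0.009779774616575754
jar (array([757.4, -43. ]), array([98. , 64.7]), 68.88) 0.10197219681532421
drop (array([757.4, -43. ]), array([98. , 64.7]), 68.88) 0.10197219681532421
```

```bash
cat >> h.py <<'E'
CASE=np.array([643.2,183.2]); CY=-3.0
def case(x,y):
    a=np.radians(CY); c,s_=np.cos(a),np.sin(a); return CASE+[c*x-s_*y,s_*x+c*y]
def rows(T,step=50,dstep=9,end=2,start=None):
    """T: list of (x,y,z mm, heading of tool y deg[, step])."""
    o=r.get_obs(); p0=np.array(o['eef_pos'])*1000; R0=R.from_quat(o['orientation'])
    h0=np.degrees(np.arctan2(*R0.as_matrix()[:2,1][::-1]))
    cur=np.array([*p0,h0]); out=[]
    def row(c):
        a=np.radians(c[3]); M=np.array([[-np.sin(a),np.cos(a),0],[np.cos(a),np.sin(a),0],[0,0,-1]])
        return [round(v/1000,4) for v in np.round(R0.inv().apply(c[:3]-p0),1)]+[round(v,1)+0. for v in (R0.inv()*R.from_matrix(M)).as_rotvec(degrees=True)]
    for t in T:
        st=t[4] if len(t)>4 else step; t=np.array(t[:4],float)
        n=int(max(np.ceil(np.linalg.norm(t[:3]-cur[:3])/st),np.ceil(abs(t[3]-cur[3])/dstep),1))
        out+=[row(cur+(t-cur)*i/n) for i in range(1,n+1)]; cur=t
    out+=[out[-1]]*end
    print(len(out),str(out).replace(' ','')); print('pose',np.round(p0,1),round(h0,1),'F',np.round(o['force'],1),'w',round(o['grip_width'],4),'t',round(o['time_s'],2))
E
python3 - <<'E'
from h import *
x,y=case(-148,0); print(x,y)
rows([(x,y,180,-3),(x,y,110,-3)])
E
```

```text
495.40282885632314 190.94572152395568
14 [[np.float64(-0.0387),np.float64(-0.0286),np.float64(0.0051),np.float64(-0.1),np.float64(0.0),np.float64(7.1)],[np.float64(-0.0774),np.float64(-0.0572),np.float64(0.0101),np.float64(-0.1),np.float64(0.0),np.float64(14.2)],[np.float64(-0.1162),np.float64(-0.0858),np.float64(0.0152),np.float64(-0.1),np.float64(0.0),np.float64(21.3)],[np.float64(-0.1549),np.float64(-0.1144),np.float64(0.0203),np.float64(-0.1),np.float64(0.0),np.float64(28.4)],[np.float64(-0.1936),np.float64(-0.143),np.float64(0.0253),np.float64(-0.1),np.float64(0.0),np.float64(35.4)],[np.float64(-0.2323),np.float64(-0.1716),np.float64(0.0304),np.float64(-0.1),np.float64(0.0),np.float64(42.5)],[np.float64(-0.271),np.float64(-0.2002),np.float64(0.0354),np.float64(-0.1),np.float64(0.0),np.float64(49.6)],[np.float64(-0.3097),np.float64(-0.2288),np.float64(0.0405),np.float64(-0.1),np.float64(0.0),np.float64(56.7)],[np.float64(-0.3485),np.float64(-0.2574),np.float64(0.0456),np.float64(-0.1),np.float64(0.1),np.float64(63.8)],[np.float64(-0.3872),np.float64(-0.286),np.float64(0.0506),np.float64(-0.1),np.float64(0.1),np.float64(70.9)],[np.float64(-0.3872),np.float64(-0.286),np.float64(0.0856),np.float64(-0.1),np.float64(0.1),np.float64(70.9)],[np.float64(-0.3872),np.float64(-0.2859),np.float64(0.1206),np.float64(-0.1),np.float64(0.1),np.float64(70.9)],[np.float64(-0.3872),np.float64(-0.2859),np.float64(0.1206),np.float64(-0.1),np.float64(0.1),np.float64(70.9)],[np.float64(-0.3872),np.float64(-0.2859),np.float64(0.1206),np.float64(-0.1),np.float64(0.1),np.float64(70.9)]]
pose [244.4 601.7 230.2] 67.9 F [ 0.3 -0.4  0.3] w 0.0859 t 0.1
```

Request:
servo_tool(series=[[-0.19, -0.14, 0.02, 0, 0, 35], [-0.387, -0.286, 0.05, 0, 0, 70.9], [-0.387, -0.286, 0.05, 0, 0, 70.9], [-0.387, -0.286, 0.05, 0, 0, 70.9], [-0.387, -0.286, 0.05, 0, 0, 70.9], [-0.387, -0.286, 0.05, 0, 0, 70.9], [-0.387, -0.286, 0.05, 0, 0, 70.9], [-0.387, -0.286, 0.05, 0, 0, 70.9], [-0.387, -0.286, 0.05, 0, 0, 70.9], [-0.387, -0.286, 0.05, 0, 0, 70.9], [-0.387, -0.286, 0.05, 0, 0, 70.9], [-0.387, -0.286, 0.05, 0, 0, 70.9], [-0.387, -0.286, 0.12, 0, 0, 70.9], [-0.387, -0.286, 0.12, 0, 0, 70.9], [-0.387, -0.286, 0.12, 0, 0, 70.9]], claw=0.036, newtons=40)

```text
time_s: 1.98
eef_pos: [0.4953, 0.1919, 0.1115]
orientation: [0.725, 0.689, -0.0, -0.0]
force: [-0.7, 0.7, 0.7]
grip_width: 0.0359
finger_force: 0.0
```

```bash
python3 - <<'E'
import re
t=open('h.py').read()
t=t.replace("""        out+=[row(cur+(t-cur)*i/n) for i in range(1,n+1)]; cur=t
    out+=[out[-1]]*end
    print(len(out),str(out).replace(' ',''))""","""        out.append((n,[float(v) for v in row(t)])); cur=t
    for n,w in out: print(n,w)""")
open('h.py','w').write(t)
E
python3 - <<'E'
from h import *
x,y=case(-148,0)
rows([(x,y,50,-3)])
s=shot('wrist'); save(s,'w1.png')
E
```

```text
2 [-0.001, 0.0002, 0.0615, -0.1, 0.0, 0.0]
pose [495.3 191.9 111.5] -3.0 F [-0.7  0.7  0.7] w 0.0359 t 1.98
```

View pics/w1.png

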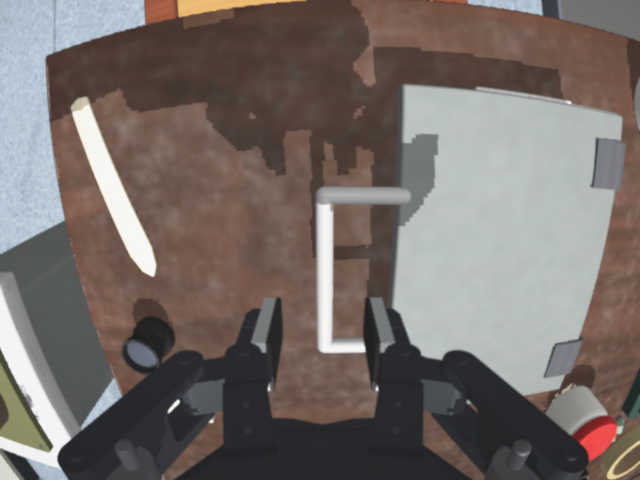

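The bar is at column 325, midway between the fingers at about columns 268 and 378. I'm descending and closing on it.

Request:
servo_tool(series=[[-0.001, 0, 0.03, 0, 0, 0], [-0.001, 0, 0.0615, 0, 0, 0], [-0.001, 0, 0.0615, 0, 0, 0], [-0.001, 0, 0.0615, 0, 0, 0]])

```text
time_s: 2.52
eef_pos: [0.4973, 0.1911, 0.0523]
orientation: [0.725, 0.688, 0.002, 0.001]
force: [-0.2, 0.1, -0.0]
grip_width: 0.036
finger_force: 0.0
```

Request:
servo_tool(series=[[0, 0, 0, 0, 0, 0], [0, 0, 0, 0, 0, 0], [0, 0, 0, 0, 0, 0], [0, 0, 0, 0, 0, 0], [0, 0, 0, 0, 0, 0]], claw=0.0)

```text
time_s: 3.15
eef_pos: [0.4961, 0.191, 0.0505]
orientation: [0.725, 0.688, 0.001, 0.0]
force: [-0.4, 1.4, 3.4]
grip_width: 0.0076
finger_force: 39.1
```

```bash
python3 - <<'E'
from h import *
print(r.get_obs()['eef_pos'],r.get_obs()['force'],r.get_obs()['grip_width'])
for th in np.linspace(0,1.72,13)[1:]:
    print([round(v,3) for v in (0, .184*(1-np.cos(th)), -.184*np.sin(th))])
E
```

```text
[0.49610619 0.19097083 0.05047522] [-0.40950816  1.43404294  3.35340512] 0.007613016337851891
[0, np.float64(0.002), np.float64(-0.026)]
[0, np.float64(0.008), np.float64(-0.052)]
[0, np.float64(0.017), np.float64(-0.077)]
[0, np.float64(0.029), np.float64(-0.1)]
[0, np.float64(0.045), np.float64(-0.121)]
[0, np.float64(0.064), np.float64(-0.139)]
[0, np.float64(0.085), np.float64(-0.155)]
[0, np.float64(0.108), np.float64(-0.168)]
[0, np.float64(0.133), np.float64(-0.177)]
[0, np.float64(0.159), np.float64(-0.182)]
[0, np.float64(0.185), np.float64(-0.184)]
[0, np.float64(0.211), np.float64(-0.182)]
```

Request:
servo_tool(series=[[0, 0.001, -0.013, 0, 0, 0], [0, 0.002, -0.026, 0, 0, 0], [0, 0.005, -0.039, 0, 0, 0], [0, 0.008, -0.052, 0, 0, 0], [0, 0.012, -0.065, 0, 0, 0], [0, 0.017, -0.077, 0, 0, 0], [0, 0.023, -0.089, 0, 0, 0], [0, 0.029, -0.1, 0, 0, 0], [0, 0.037, -0.111, 0, 0, 0], [0, 0.045, -0.121, 0, 0, 0], [0, 0.054, -0.131, 0, 0, 0], [0, 0.064, -0.139, 0, 0, 0], [0, 0.064, -0.139, 0, 0, 0]])

```text
time_s: 4.78
eef_pos: [0.5594, 0.1877, 0.1908]
orientation: [0.725, 0.688, -0.0, -0.001]
force: [-4.7, 3.6, 4.9]
grip_width: 0.0072
finger_force: 39.7
```

Request:
servo_tool(series=[[0, 0.01, -0.008, 0, 0, 0], [0, 0.021, -0.016, 0, 0, 0], [0, 0.032, -0.023, 0, 0, 0], [0, 0.044, -0.029, 0, 0, 0], [0, 0.056, -0.034, 0, 0, 0], [0, 0.069, -0.038, 0, 0, 0], [0, 0.082, -0.041, 0, 0, 0], [0, 0.095, -0.043, 0, 0, 0], [0, 0.108, -0.045, 0, 0, 0], [0, 0.121, -0.045, 0, 0, 0], [0, 0.134, -0.044, 0, 0, 0], [0, 0.148, -0.043, 0, 0, 0], [0, 0.148, -0.043, 0, 0, 0]])

```text
time_s: 6.4
eef_pos: [0.7091, 0.1799, 0.233]
orientation: [0.725, 0.688, 0.002, 0.001]
force: [2.3, 3.4, 3.3]
grip_width: 0.0072
finger_force: 41.2
```

Request:
servo_tool(series=[[0, 0, 0, 0, 0, 0], [0, 0, 0, 0, 0, 0], [0, 0, -0.04, 0, 0, 0], [0, 0, -0.07, 0, 0, 0], [0, -0.06, -0.07, 0, 0, 0], [0, -0.12, -0.07, 0, 0, 0], [0, -0.18, -0.07, 0, 0, 0], [0, -0.24, -0.07, 0, 0, 0], [0, -0.24, -0.07, 0, 0, 0], [0, -0.24, -0.07, 0, 0, 0]], claw=0.036)

```text
time_s: 7.65
eef_pos: [0.4677, 0.1917, 0.3019]
orientation: [0.725, 0.688, 0.0, 0.001]
force: [0.9, -0.4, 0.8]
grip_width: 0.036
finger_force: 0.0
```

```bash
python3 - <<'E'
from h import *
s=shot('top'); save(s,'top1.png'); np.savez('s_top1',**s)
rows([(*case(-83,72),110,87)])
E
```

```text
11 [0.0727, 0.092, 0.192, 0.0, 0.0, -90.0]
pose [468.2 191.8 302. ] -3.0 F [ 0.6 -0.   0. ] w 0.0362 t 7.7
```

View pics/top1.png

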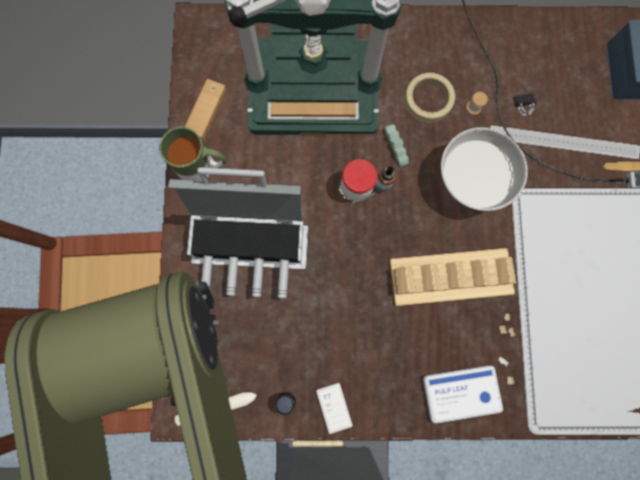

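The hood is upright and all four rods are visible, at columns 207, 233, 258 and 284 and rows 258–298. I'll measure their axes.

```bash
python3 - <<'E'
from h import *
s=dict(np.load('s_top1.npz')); P=cloud(s)
a=np.radians(CY); M=np.array([[np.cos(a),np.sin(a)],[-np.sin(a),np.cos(a)]])
q=(P[...,:2]*1000-CASE)@M.T; z=P[...,2]*1000
for y in(-72,-24,24,72):
    m=(abs(q[...,1]-y)<14)&(q[...,0]>-125)&(q[...,0]<-42)&(z>28)&(z<55); p=q[m]
    k=np.polyfit(p[:,0],p[:,1],1)
    print(y,m.sum(),'x',p[:,0].min(),p[:,0].max(),'ymid',p[:,1].mean(),(p[:,1].min()+p[:,1].max())/2,'slope deg',np.degrees(k[0]),'ztop',np.percentile(z[m],95))
m=(z>60)&(z<72)&(abs(q[...,0])<45)&(abs(q[...,1])<115); p=q[m]; print('case',p.min(0),p.max(0))
m=(z>80)&(abs(q[...,0])<80)&(abs(q[...,1])<120); print('hood',np.nanmax(z[m]),q[m].max(0),q[m].min(0))
E
```

```text
-72 285 x -103.47823318049504 -42.107676321074806 ymid -71.72545526930921 -71.32261794178675 slope deg -0.033300073572407114 ztop 44.043039687617885
-24 283 x -103.63539099817304 -42.20823389118388 ymid -24.152692710885 -23.50807402849704 slope deg 0.20143763406595017 ztop 44.15020584859697
24 281 x -103.4134071422505 -42.456274842964746 ymid 23.57527697198753 24.296754071652348 slope deg 0.13434341425404212 ztop 44.40629331382529
72 193 x -92.16796741635385 -42.00295813700787 ymid 71.02105048124623 72.08999504510356 slope deg 3.275434399270314 ztop 43.795456891620745
case [ -35.78312124 -102.17515249] [ 37.85203752 103.87396102]
hood 255.99791419350004 [ 69.28674878 102.90194456] [  35.91226877 -101.01375595]
```

```bash
python3 - <<'E'
from h import *
rows([(*case(-83,-72),140,87),(*case(-83,-72),80,87)])
E
```

```text
11 [-0.0713, 0.0921, 0.1621, 0.0, 0.0, -90.0]
pose [468.2 191.8 302. ] -3.0 F [ 0.6 -0.   0. ] w 0.0362 t 7.7
2 [-0.0713, 0.0921, 0.2221, 0.0, 0.0, -90.0]
pose [468.2 191.8 302. ] -3.0 F [ 0.6 -0.   0. ] w 0.0362 t 7.7
```

Request:
servo_tool(series=[[-0.071, 0.092, 0.05, 0, 0, -30], [-0.071, 0.092, 0.1, 0, 0, -60], [-0.071, 0.092, 0.162, 0, 0, -90], [-0.071, 0.092, 0.162, 0, 0, -90], [-0.071, 0.092, 0.162, 0, 0, -90], [-0.071, 0.092, 0.162, 0, 0, -90], [-0.071, 0.092, 0.162, 0, 0, -90], [-0.071, 0.092, 0.162, 0, 0, -90], [-0.071, 0.092, 0.162, 0, 0, -90], [-0.071, 0.092, 0.222, 0, 0, -90], [-0.071, 0.092, 0.222, 0, 0, -90], [-0.071, 0.092, 0.222, 0, 0, -90], [-0.071, 0.092, 0.222, 0, 0, -90]], claw=0.03, newtons=60)

```text
time_s: 9.32
eef_pos: [0.5577, 0.1164, 0.0823]
orientation: [0.026, 1.0, 0.0, 0.002]
force: [-0.1, -0.2, 0.6]
grip_width: 0.0301
finger_force: 0.0
```

```bash
python3 - <<'E'
from h import *
rows([(*case(-83,-72),16,87)])
s=shot('wrist'); save(s,'w2.png')
E
```

```text
2 [0.0014, -0.0009, 0.0663, 0.0, 0.2, 0.0]
pose [557.7 116.4  82.3] 87.0 F [-0.1 -0.2  0.6] w 0.0301 t 9.32
```

View pics/w2.png

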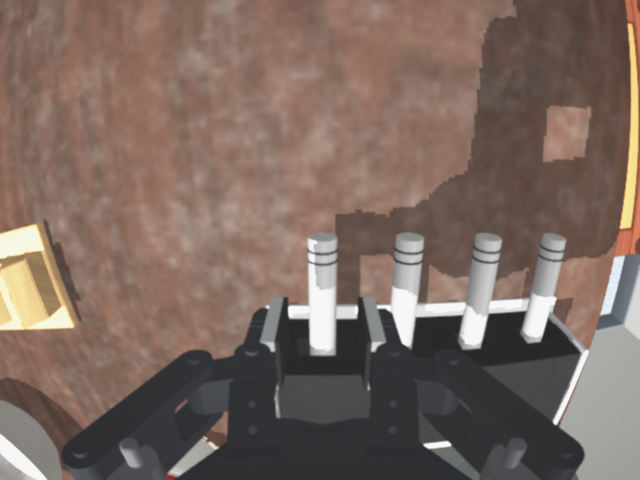

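The rod at column 322 is centred between the fingers. I'm descending, gripping and drawing it out with wiggles.

Request:
servo_tool(series=[[0.001, -0.001, 0.03, 0, 0, 0], [0.001, -0.001, 0.066, 0, 0, 0], [0.001, -0.001, 0.066, 0, 0, 0], [0.001, -0.001, 0.066, 0, 0, 0]])

```text
time_s: 9.88
eef_pos: [0.556, 0.1156, 0.0158]
orientation: [0.026, 1.0, 0.0, 0.001]
force: [0.2, -0.5, 0.3]
grip_width: 0.0299
finger_force: 0.0
```

Request:
servo_tool(series=[[0, 0, 0, 0, 0, 0], [0, 0, 0, 0, 0, 0], [0, 0, 0, 0, 0, 0], [0, 0, 0, 0, 0, 0]], claw=0.0)

```text
time_s: 10.38
eef_pos: [0.5565, 0.1156, 0.0159]
orientation: [0.026, 1.0, 0.0, 0.002]
force: [0.6, 0.0, 5.8]
grip_width: 0.0142
finger_force: 58.6
```

Request:
servo_tool(series=[[0.002, 0.002, 0, 0, 0, 0], [0.006, -0.002, 0, 0, 0, 0], [0.01, 0.002, 0, 0, 0, 0], [0.014, -0.002, 0, 0, 0, 0], [0.018, 0.002, 0, 0, 0, 0], [0.022, -0.002, 0, 0, 0, 0], [0.026, 0.002, 0, 0, 0, 0], [0.03, -0.002, 0, 0, 0, 0], [0.035, 0.001, 0, 0, 0, 0], [0.04, -0.001, 0, 0, 0, 0], [0.045, 0.001, 0, 0, 0, 0], [0.05, -0.001, 0, 0, 0, 0], [0.055, 0.001, 0, 0, 0, 0], [0.06, 0, 0, 0, 0, 0], [0.066, 0, 0, 0, 0, 0], [0.075, 0, 0, 0, 0, 0], [0.075, 0, 0, 0, 0, 0]])

```text
time_s: 12.5
eef_pos: [0.4783, 0.1193, 0.0131]
orientation: [0.026, 1.0, -0.0, -0.001]
force: [0.8, 0.5, -1.6]
grip_width: 0.0139
finger_force: 58.6
```

```bash
cat >> h.py <<'E'
def bed(s=None):
    s=s or shot('top'); P=cloud(s); z=P[...,2]; x,y=P[...,0],P[...,1]
    m=(z>.006)&(z<.06)&(x>.46)&(x<.7)&(y<-.02)&(y>-.4)
    n,l,st,_=cv2.connectedComponentsWithStats(m.astype(np.uint8)); k=1+np.argmax(st[1:,4])
    b=l==k; c,wh,a=rect(P[b&(z<.012)]); 
    if wh[0]>wh[1]: a-=90
    c2,wh2,_=rect(P[b&(z>.018)])
    print('bed',c,wh,a,'strip',c2,wh2); return np.array(c),a,P
def bedpt(c,a,x,y):
    a=np.radians(a); return c+[np.cos(a)*x-np.sin(a)*y,np.sin(a)*x+np.cos(a)*y]
E
python3 - <<'E'
from h import *
c,a,P=bed()
g=bedpt(c,a,-45,-72)
p=r.get_obs()['eef_pos']*1000
rows([(p[0],p[1],130,87),(*g,130,90+a),(*g,45,90+a),(*g,20,90+a)])
s=shot('wrist'); save(s,'w3.png')
E
```

```text
bed [ 578.7 -210.6] [ 90.1 232.2] 5.43 strip [ 578.6 -210. ] [ 50.2 225.5]
3 [0.0001, -0.0, -0.1165, 0.0, 0.0, 0.0]
pose [479.  119.3  13.5] 87.0 F [-0.7  0.6 -1.2] w 0.0139 t 12.55
9 [-0.0828, -0.4021, -0.1165, 0.0, 0.0, -8.4]
pose [479.  119.3  13.5] 87.0 F [-0.7  0.6 -1.2] w 0.0139 t 12.55
2 [-0.0828, -0.4021, -0.0315, 0.0, 0.0, -8.4]
pose [479.  119.3  13.5] 87.0 F [-0.7  0.6 -1.2] w 0.0139 t 12.55
1 [-0.0829, -0.4021, -0.0065, 0.0, 0.0, -8.4]
pose [479.  119.3  13.5] 87.0 F [-0.7  0.6 -1.2] w 0.0139 t 12.55
```

View pics/w3.png

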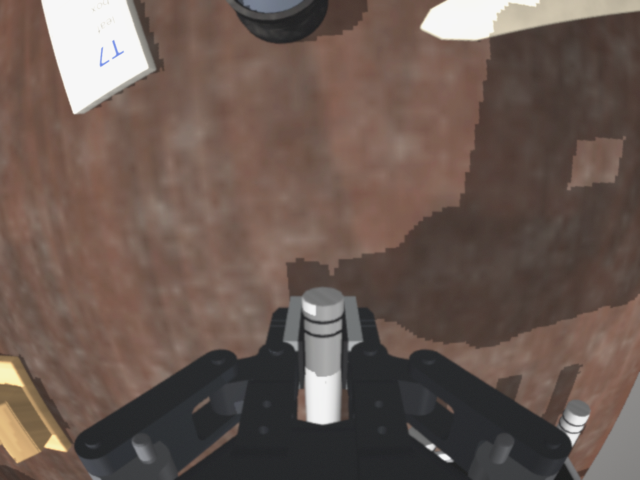

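The first rod is held in the fingers at (322,355). I'm lifting it and carrying it over the bed.

Request:
servo_tool(series=[[0, 0, -0.04, 0, 0, 0], [0, 0, -0.08, 0, 0, 0], [0, 0, -0.1165, 0, 0, 0], [-0.01, -0.045, -0.1165, 0, 0, -1], [-0.02, -0.09, -0.1165, 0, 0, -2], [-0.03, -0.135, -0.1165, 0, 0, -3], [-0.04, -0.18, -0.1165, 0, 0, -4], [-0.05, -0.225, -0.1165, 0, 0, -5], [-0.06, -0.27, -0.1165, 0, 0, -6], [-0.07, -0.315, -0.1165, 0, 0, -7], [-0.08, -0.36, -0.1165, 0, 0, -8], [-0.083, -0.402, -0.1165, 0, 0, -8.4], [-0.083, -0.402, -0.085, 0, 0, -8.4], [-0.083, -0.402, -0.085, 0, 0, -8.4], [-0.083, -0.402, -0.085, 0, 0, -8.4]])

```text
time_s: 14.48
eef_pos: [0.5418, -0.2862, 0.0992]
orientation: [-0.047, 0.999, -0.0, 0.0]
force: [-0.7, 0.7, -1.1]
grip_width: 0.0138
finger_force: 58.8
```

```bash
cat >> h.py <<'E'
def held(c,a,P,zt):
    """bed-frame extents of the held rod (points near height zt, steel grey) ahead of the gripper"""
    al=np.radians(a); M=np.array([[np.cos(al),np.sin(al)],[-np.sin(al),np.cos(al)]])
    q=(P[...,:2]*1000-c)@M.T; z=P[...,2]*1000
    o=r.get_obs(); t=M@(o['eef_pos'][:2]*1000-c)
    m=(abs(z-zt)<20)&(abs(q[...,1]-t[1])<14)&(q[...,0]>t[0]+15)&(q[...,0]<t[0]+150)
    p=q[m]; 
    if len(p)<20: print('few',len(p)); return
    k=np.polyfit(p[:,0],p[:,1],1); kz=np.polyfit(p[:,0],z[m],1)
    print('tcp bed',np.round(t,1),'rod far end',round(p[:,0].max(),1),'ymid',round(p[:,1].mean(),1),'slope',np.round(np.degrees(np.arctan([k[0],kz[0]])),1),'ztop',np.percentile(z[m],90),'n',len(p),'h',round(np.degrees(np.arctan2(*R.from_quat(o['orientation']).as_matrix()[:2,1][::-1])),1))
E
python3 - <<'E'
from h import *
s=shot('top'); save(s,'top2.png'); c,a,P=bed(s)
held(c,a,P,125)
g=bedpt(c,a,-45,-72)
rows([(*g,45,90+a),(*g,20,90+a)])
E
```

```text
bed [ 528.7 -233.4] [136.2 252.2] 7.19 strip [ 548.7 -208.9] [ 50.1 202.5]
tcp bed [  6.8 -54.2] rod far end 116.7 ymid -53.1 slope [-2.  -0.7] ztop 125.68928359403282 n 532 h 95.4
2 [0.0513, -0.0193, 0.0549, -0.1, 0.1, -1.8]
pose [ 542.2 -286.4  100. ] 95.4 F [-0.2 -0.3 -0.2] w 0.0143 t 14.53
1 [0.0513, -0.0193, 0.0799, -0.1, 0.1, -1.8]
pose [ 542.2 -286.4  100. ] 95.4 F [-0.2 -0.3 -0.2] w 0.0143 t 14.53
```

View pics/top2.png

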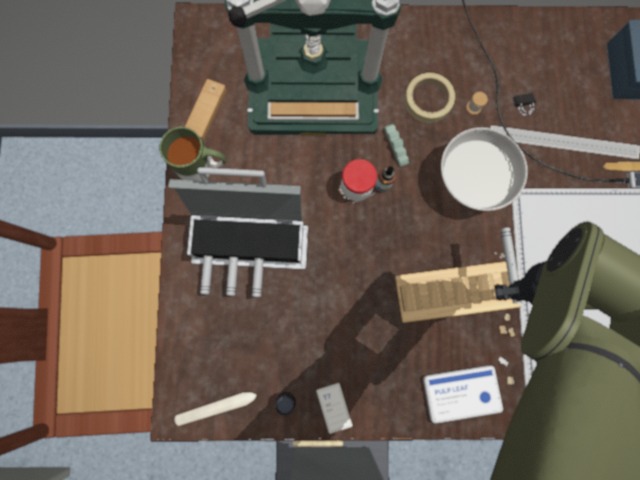

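The bed was just knocked. It is now at about (455,292), nearer the robot. I'll measure it from its visible +y end.

```bash
cat >> h.py <<'E'
def bed2(s=None):
    """bed pose when its -y end may be hidden: tan colour + height, aligned on the strip's long sides and +y end"""
    s=s or shot('top'); P=cloud(s); z=P[...,2]*1000; x,y=P[...,0],P[...,1]
    hsv=cv2.cvtColor(s['frame'],cv2.COLOR_RGB2HSV)
    tan=(hsv[...,0]>10)&(hsv[...,0]<28)&(hsv[...,1]>70)&(hsv[...,2]>50)
    reg=tan&(x>.44)&(x<.72)&(y<-.02)&(y>-.42)
    st=cv2.morphologyEx((reg&(z>20)&(z<55)).astype(np.uint8),cv2.MORPH_OPEN,np.ones((3,3)))>0
    c,wh,a=rect(P[st]); 
    if wh[0]>wh[1]: a-=90; wh=wh[::-1]
    if a<-45: a+=90
    al=np.radians(a); M=np.array([[np.cos(al),np.sin(al)],[-np.sin(al),np.cos(al)]])
    q=(P[st][:,:2]*1000)@M.T; ymax=np.percentile(q[:,1],99.7); 
    ft=reg&(z>6)&(z<13); f=(P[ft][:,:2]*1000)@M.T; fy=np.percentile(f[:,1],99.7)
    xm=(np.percentile(q[:,0],.5)+np.percentile(q[:,0],99.5))/2
    cc=M.T@np.array([xm,(ymax-113+fy-116)/2]); print('strip',c,wh,a,'cy est',ymax-113,fy-116,'centre',cc)
    return cc,a,P
E
python3 - <<'E'
from h import *
s=dict(np.load('s_top1.npz')); bed2(s)
s=shot('top'); c,a,P=bed2(s)
held(c,a,P,125)
g=bedpt(c,a,-45,-72)
rows([(*g,100,90+a),(*g,20,90+a)])
E
```

```text
strip [ 578.6 -210.1] [ 50.2 226.5] 5.37 cy est -263.79302496185016 -264.0234264159926 centre [ 578.50334291 -210.6925264 ]
strip [ 548.7 -209.1] [ 50.  202.6] 7.4 cy est -290.07294805683523 -290.2650949807094 centre [ 550.18132828 -221.15001165]
tcp bed [-16.1 -63.7] rod far end 93.4 ymid -62.9 slope [-2.1 -0.3] ztop 126.58767882427554 n 524 h 95.4
1 [0.0286, -0.0093, 0.0003, -0.1, 0.1, -2.0]
pose [ 542.4 -286.4  100.3] 95.4 F [-0.1 -0.1 -0.8] w 0.0138 t 14.57
2 [0.0287, -0.0092, 0.0803, -0.1, 0.1, -2.0]
pose [ 542.4 -286.4  100.3] 95.4 F [-0.1 -0.1 -0.8] w 0.0138 t 14.57
```

Request:
servo_tool(series=[[0.014, -0.0045, 0, 0, 0, -1], [0.029, -0.009, 0, 0, 0, -2], [0.029, -0.009, 0, 0, 0, -2], [0.029, -0.009, 0.03, 0, 0, -2], [0.029, -0.009, 0.055, 0, 0, -2], [0.029, -0.009, 0.055, 0, 0, -2]])

```text
time_s: 15.32
eef_pos: [0.5128, -0.2968, 0.0421]
orientation: [-0.065, 0.998, 0.001, -0.001]
force: [-0.7, -0.1, -1.8]
grip_width: 0.0141
finger_force: 58.8
```

Request:
servo_tool(series=[[0, 0, 0.008, 0, 0, 0], [0, 0, 0.016, 0, 0, 0], [0, 0, 0.025, 0, 0, 0], [0, 0, 0.025, 0, 0, 0], [0, 0, 0.025, 0, 0, 0]])

```text
time_s: 15.95
eef_pos: [0.5141, -0.2985, 0.0194]
orientation: [-0.064, 0.998, -0.0, 0.001]
force: [0.3, 0.5, 1.9]
grip_width: 0.0141
finger_force: 59.3
```

Request:
servo_tool(series=[[0, 0, 0, 0, 0, 0], [0, 0, 0, 0, 0, 0], [0, 0, -0.04, 0, 0, 0], [0, 0, -0.08, 0, 0, 0], [0, 0.05, -0.11, 0, 0, 0], [0, 0.1, -0.11, 0, 0, 0], [0, 0.16, -0.11, 0, 0, 0], [0, 0.22, -0.11, 0, 0, 0], [0, 0.28, -0.11, 0, 0, 0], [0, 0.28, -0.11, 0, 0, 0]], claw=0.03)

```text
time_s: 17.2
eef_pos: [0.4765, -0.0172, 0.1285]
orientation: [-0.067, 0.998, 0.0, -0.0]
force: [0.1, -0.0, 0.1]
grip_width: 0.0302
finger_force: 0.0
```

```bash
cat >> h.py <<'E'
def placed(c,a,P):
    al=np.radians(a); M=np.array([[np.cos(al),np.sin(al)],[-np.sin(al),np.cos(al)]])
    q=(P[...,:2]*1000-c)@M.T; z=P[...,2]*1000
    for y in(-72,-24,24,72):
        m=(abs(q[...,1]-y)<12)&(abs(q[...,0])<90)&(abs(q[...,0])>28)&(z>25)&(z<60); p=q[m]
        if len(p)>20:
            k=np.polyfit(p[:,0],p[:,1],1); print('rod',y,len(p),np.round([p[:,0].min(),p[:,0].max(),p[:,1].mean(),np.degrees(k[0]),np.median(z[m])],1))
def nxt(y,z=80):
    rows([(*case(-83,y),130,87),(*case(-83,y),z,87),(*case(-83,y),16,87)])
E
python3 - <<'E'
from h import *
s=shot('top'); save(s,'top3.png'); c,a,P=bed2(s); placed(c,a,P); bed(s)
nxt(-24)
E
```

```text
strip [ 549.9 -218.6] [ 50.1 222. ] 7.46 cy est -290.72232087955257 -290.7132981132335 centre [ 550.1636335 -221.1598168]
rod -72 358 [-65.7  63.8 -69.4   0.2  44.2]
bed [ 579.9 -250.6] [298.7 239.4] -0.010000000000005116 strip [ 571.9 -225.5] [228.2 124.6]
5 [-0.1055, 0.17, -0.0014, 0.0, 0.0, 10.6]
pose [477.1 -18.9 128.7] 97.6 F [ 0.1 -0.4 -0.5] w 0.0301 t 17.25
1 [-0.1055, 0.17, 0.0486, 0.0, 0.0, 10.6]
pose [477.1 -18.9 128.7] 97.6 F [ 0.1 -0.4 -0.5] w 0.0301 t 17.25
2 [-0.1054, 0.17, 0.1126, 0.0, 0.0, 10.6]
pose [477.1 -18.9 128.7] 97.6 F [ 0.1 -0.4 -0.5] w 0.0301 t 17.25
```

View pics/top3.png

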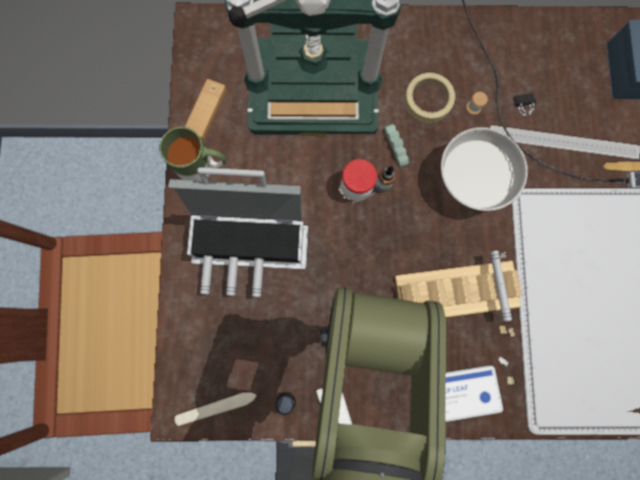

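Rod 1 lies in the end groove, with its ends at ±65 mm from the bed's centre. I'm fetching the next rod.

Request:
servo_tool(series=[[-0.05, 0.085, 0, 0, 0, 5], [-0.105, 0.17, 0, 0, 0, 10.6], [-0.105, 0.17, 0, 0, 0, 10.6], [-0.105, 0.17, 0, 0, 0, 10.6], [-0.105, 0.17, 0, 0, 0, 10.6], [-0.105, 0.17, 0.045, 0, 0, 10.6], [-0.105, 0.17, 0.045, 0, 0, 10.6], [-0.105, 0.17, 0.045, 0, 0, 10.6]])

```text
time_s: 18.25
eef_pos: [0.56, 0.1604, 0.0847]
orientation: [0.029, 1.0, -0.0, 0.0]
force: [0.7, 0.4, 1.1]
grip_width: 0.0299
finger_force: 0.0
```

```bash
python3 - <<'E'
from h import *
rows([(*case(-83,-24),16,87)])
E
```

```text
2 [0.0011, 0.0032, 0.0687, 0.0, 0.0, -0.3]
pose [560.  160.4  84.7] 86.7 F [0.7 0.4 1.1] w 0.0299 t 18.25
```

Request:
servo_tool(series=[[0.001, 0.003, 0.01, 0, 0, -0.3], [0.001, 0.003, 0.04, 0, 0, -0.3], [0.001, 0.003, 0.068, 0, 0, -0.3], [0.001, 0.003, 0.068, 0, 0, -0.3], [0.001, 0.003, 0.068, 0, 0, -0.3]])

```text
time_s: 18.88
eef_pos: [0.5599, 0.1649, 0.0173]
orientation: [0.025, 1.0, 0.0, 0.001]
force: [-0.3, -0.4, -0.3]
grip_width: 0.0304
finger_force: 0.0
```

Request:
servo_tool(series=[[0, 0, 0, 0, 0, 0], [0, 0, 0, 0, 0, 0], [0, 0, 0, 0, 0, 0], [0, 0, 0, 0, 0, 0]], claw=0.0)

```text
time_s: 19.38
eef_pos: [0.5603, 0.1649, 0.0175]
orientation: [0.025, 1.0, 0.0, 0.002]
force: [-0.7, -0.9, 6.0]
grip_width: 0.014
finger_force: 58.7
```

Request:
servo_tool(series=[[0.002, 0.002, 0, 0, 0, 0], [0.006, -0.002, 0, 0, 0, 0], [0.01, 0.002, 0, 0, 0, 0], [0.014, -0.002, 0, 0, 0, 0], [0.018, 0.002, 0, 0, 0, 0], [0.022, -0.002, 0, 0, 0, 0], [0.026, 0.002, 0, 0, 0, 0], [0.03, -0.002, 0, 0, 0, 0], [0.035, 0.001, 0, 0, 0, 0], [0.04, -0.001, 0, 0, 0, 0], [0.045, 0.001, 0, 0, 0, 0], [0.05, -0.001, 0, 0, 0, 0], [0.055, 0.001, 0, 0, 0, 0], [0.06, 0, 0, 0, 0, 0], [0.066, 0, 0, 0, 0, 0], [0.075, 0, 0, 0, 0, 0], [0.075, 0, 0, 0, 0, 0]])

```text
time_s: 21.5
eef_pos: [0.4826, 0.1684, 0.0152]
orientation: [0.025, 1.0, -0.0, -0.001]
force: [0.5, -0.3, -0.9]
grip_width: 0.0138
finger_force: 58.7
```

```bash
cat >> h.py <<'E'
def carry(c,a,y):
    g=bedpt(c,a,-45,y); p=r.get_obs()['eef_pos']*1000
    rows([(p[0],p[1],130,87),(*g,130,90+a),(*g,100,90+a)])
E
python3 - <<'E'
from h import *
s=shot('top'); c,a,P=bed2(s); placed(c,a,P); carry(c,a,-24)
E
```

```text
strip [ 549.9 -218.7] [ 50.1 222.1] 7.4 cy est -290.1593696751681 -290.16761841037084 centre [ 550.13149196 -221.15091036]
rod -72 358 [-65.7  64.3 -69.5   0.2  43.9]
3 [0.0001, -0.0, -0.1145, 0.0, 0.0, 0.1]
pose [483.3 168.4  15.5] 87.1 F [ 0.9 -1.  -1.2] w 0.0141 t 21.55
9 [-0.0464, -0.4174, -0.1145, 0.0, 0.0, -10.3]
pose [483.3 168.4  15.5] 87.1 F [ 0.9 -1.  -1.2] w 0.0141 t 21.55
1 [-0.0464, -0.4174, -0.0845, 0.0, 0.0, -10.3]
pose [483.3 168.4  15.5] 87.1 F [ 0.9 -1.  -1.2] w 0.0141 t 21.55
```

Request:
servo_tool(series=[[0, 0, -0.04, 0, 0, 0], [0, 0, -0.08, 0, 0, 0], [0, 0, -0.1145, 0, 0, 0], [-0.005, -0.045, -0.1145, 0, 0, -1], [-0.01, -0.09, -0.1145, 0, 0, -2], [-0.015, -0.135, -0.1145, 0, 0, -3], [-0.02, -0.18, -0.1145, 0, 0, -4.5], [-0.025, -0.225, -0.1145, 0, 0, -6], [-0.03, -0.27, -0.1145, 0, 0, -7], [-0.035, -0.315, -0.1145, 0, 0, -8], [-0.04, -0.36, -0.1145, 0, 0, -9], [-0.046, -0.395, -0.1145, 0, 0, -10.3], [-0.046, -0.417, -0.1145, 0, 0, -10.3], [-0.046, -0.417, -0.085, 0, 0, -10.3], [-0.046, -0.417, -0.085, 0, 0, -10.3], [-0.046, -0.417, -0.085, 0, 0, -10.3]])

```text
time_s: 23.55
eef_pos: [0.509, -0.25, 0.1013]
orientation: [-0.065, 0.998, 0.0, 0.0]
force: [-0.1, -0.0, -0.4]
grip_width: 0.0138
finger_force: 58.8
```

```bash
python3 - <<'E'
from h import *
s=shot('top'); c,a,P=bed2(s); held(c,a,P,125)
g=bedpt(c,a,-45,-22.5)
rows([(*g,100,90+a),(*g,20,90+a)])
# rib peaks along bed y, front half of strip
al=np.radians(a); M=np.array([[np.cos(al),np.sin(al)],[-np.sin(al),np.cos(al)]])
s=dict(np.load('s_top1.npz')); c,a,P=bed2(s); al=np.radians(a); M=np.array([[np.cos(al),np.sin(al)],[-np.sin(al),np.cos(al)]])
q=(P[...,:2]*1000-c)@M.T; z=P[...,2]*1000
m=(abs(q[...,0])<22)&(abs(q[...,1])<112)
for y in(-96,-48,0,48,96):
    k=m&(abs(q[...,1]-y)<20)&(z>41); print(y,q[k][:,1].mean().round(1),z[k].max())
E
```

```text
strip [ 549.8 -218.4] [ 50.  221.4] 7.4 cy est -289.9915515081352 -290.22091408173105 centre [ 550.17995062 -221.08687451]
tcp bed [-44.2 -23.6] rod far end 64.0 ymid -21.1 slope [-0.1 -0.3] ztop 126.17659731172377 n 529 h 97.4
1 [0.0008, 0.0011, 0.0019, 0.0, 0.1, 0.0]
pose [ 509.4 -250.2  101.9] 97.4 F [-0.5 -0.1 -0.7] w 0.0137 t 23.6
2 [0.0009, 0.0011, 0.0819, 0.0, 0.1, 0.0]
pose [ 509.4 -250.2  101.9] 97.4 F [-0.5 -0.1 -0.7] w 0.0137 t 23.6
strip [ 578.6 -210.1] [ 50.2 226.5] 5.37 cy est -263.79302496185016 -264.0234264159926 centre [ 578.50334291 -210.6925264 ]
-96 -94.9 49.13303327661056
-48 -46.8 50.53618662265313
0 0.8 49.4064688537037
48 48.7 48.98794764146663
96 97.0 49.72769980903979
```

Request:
servo_tool(series=[[0.001, 0, 0.03, 0, 0, 0], [0.001, 0, 0.057, 0, 0, 0], [0.001, 0, 0.057, 0, 0, 0], [0.001, 0, 0.065, 0, 0, 0], [0.001, 0, 0.073, 0, 0, 0], [0.001, 0, 0.082, 0, 0, 0], [0.001, 0, 0.082, 0, 0, 0], [0.001, 0, 0.082, 0, 0, 0]])

```text
time_s: 24.6
eef_pos: [0.5084, -0.2511, 0.0197]
orientation: [-0.064, 0.998, -0.001, 0.001]
force: [-0.8, -0.0, 5.0]
grip_width: 0.0142
finger_force: 59.8
```

Request:
servo_tool(series=[[0, 0, 0, 0, 0, 0], [0, 0, 0, 0, 0, 0], [0, 0, -0.04, 0, 0, 0], [0, 0, -0.08, 0, 0, 0], [0, 0.05, -0.11, 0, 0, 0], [0, 0.1, -0.11, 0, 0, 0], [0, 0.16, -0.11, 0, 0, 0], [0, 0.22, -0.11, 0, 0, 0], [0, 0.28, -0.11, 0, 0, 0], [0, 0.28, -0.11, 0, 0, 0]], claw=0.03)

```text
time_s: 25.85
eef_pos: [0.4707, 0.0306, 0.1283]
orientation: [-0.068, 0.998, 0.0, -0.0]
force: [-0.4, -1.2, 0.1]
grip_width: 0.0298
finger_force: 0.0
```

```bash
python3 - <<'E'
from h import *
s=shot('top'); c,a,P=bed2(s); placed(c,a,P)
nxt(24)
E
```

```text
strip [ 549.9 -219. ] [ 50.  222.8] 7.39 cy est -289.937238309112 -290.0170570082113 centre [ 550.09497252 -221.05874515]
rod -72 356 [-65.5  64.2 -69.5   0.2  44.2]
rod -24 346 [-66.5  63.3 -21.5   0.6  44.2]
5 [-0.1138, 0.169, -0.0016, 0.0, 0.0, 10.6]
pose [471.2  28.9 128.5] 97.6 F [-0.4 -0.1 -0.6] w 0.0305 t 25.9
1 [-0.1138, 0.169, 0.0484, 0.0, 0.0, 10.6]
pose [471.2  28.9 128.5] 97.6 F [-0.4 -0.1 -0.6] w 0.0305 t 25.9
2 [-0.1138, 0.169, 0.1124, 0.0, 0.0, 10.6]
pose [471.2  28.9 128.5] 97.6 F [-0.4 -0.1 -0.6] w 0.0305 t 25.9
```

Request:
servo_tool(series=[[-0.05, 0.085, 0, 0, 0, 5], [-0.114, 0.17, 0, 0, 0, 10.6], [-0.114, 0.17, 0, 0, 0, 10.6], [-0.114, 0.17, 0, 0, 0, 10.6], [-0.114, 0.17, 0, 0, 0, 10.6], [-0.114, 0.17, 0.045, 0, 0, 10.6], [-0.114, 0.17, 0.045, 0, 0, 10.6], [-0.114, 0.17, 0.045, 0, 0, 10.6], [-0.114, 0.17, 0.045, 0, 0, 10.6]])

```text
time_s: 27.02
eef_pos: [0.5641, 0.2101, 0.086]
orientation: [0.028, 1.0, 0.0, 0.002]
force: [0.6, 0.1, -0.6]
grip_width: 0.03
finger_force: 0.0
```

```bash
python3 - <<'E'
from h import *
rows([(*case(-83,24),16,87)])
E
```

```text
2 [0.0028, 0.0012, 0.07, 0.1, 0.2, -0.3]
pose [564.1 210.1  86. ] 86.7 F [ 0.6  0.1 -0.6] w 0.03 t 27.02
```

Request:
servo_tool(series=[[0.003, 0.001, 0.01, 0, 0, -0.3], [0.003, 0.001, 0.04, 0, 0, -0.3], [0.003, 0.001, 0.07, 0, 0, -0.3], [0.003, 0.001, 0.07, 0, 0, -0.3], [0.003, 0.001, 0.07, 0, 0, -0.3]])

```text
time_s: 27.65
eef_pos: [0.5606, 0.2119, 0.0148]
orientation: [0.025, 1.0, 0.0, 0.001]
force: [-0.5, 0.1, 0.2]
grip_width: 0.0298
finger_force: 0.0
```

Request:
servo_tool(series=[[0, 0, 0, 0, 0, 0], [0, 0, 0, 0, 0, 0], [0, 0, 0, 0, 0, 0], [0, 0, 0, 0, 0, 0]], claw=0.0)

```text
time_s: 28.15
eef_pos: [0.5613, 0.212, 0.0153]
orientation: [0.025, 1.0, 0.0, 0.001]
force: [-0.0, 0.8, 5.9]
grip_width: 0.0142
finger_force: 58.6
```

Request:
servo_tool(series=[[0.002, 0.002, 0, 0, 0, 0], [0.006, -0.002, 0, 0, 0, 0], [0.01, 0.002, 0, 0, 0, 0], [0.014, -0.002, 0, 0, 0, 0], [0.018, 0.002, 0, 0, 0, 0], [0.022, -0.002, 0, 0, 0, 0], [0.026, 0.002, 0, 0, 0, 0], [0.03, -0.002, 0, 0, 0, 0], [0.035, 0.001, 0, 0, 0, 0], [0.04, -0.001, 0, 0, 0, 0], [0.045, 0.001, 0, 0, 0, 0], [0.05, -0.001, 0, 0, 0, 0], [0.055, 0.001, 0, 0, 0, 0], [0.06, 0, 0, 0, 0, 0], [0.066, 0, 0, 0, 0, 0], [0.075, 0, 0, 0, 0, 0], [0.075, 0, 0, 0, 0, 0]])

```text
time_s: 30.28
eef_pos: [0.4837, 0.2153, 0.0132]
orientation: [0.025, 1.0, -0.0, -0.001]
force: [0.4, -0.3, -1.2]
grip_width: 0.0138
finger_force: 58.6
```

```bash
python3 - <<'E'
from h import *
s=shot('top'); c,a,P=bed2(s); placed(c,a,P); carry(c,a,24.5)
E
```

```text
strip [ 550.  -219.3] [ 50.1 223.1] 7.39 cy est -290.0509920204705 -289.96705307259833 centre [ 550.13127778 -221.08617823]
rod -72 356 [-65.7  64.2 -69.5   0.3  44.1]
rod -24 343 [-66.3  63.6 -21.4   0.5  44.2]
3 [0.0001, -0.0, -0.1165, 0.0, 0.0, 0.1]
pose [484.4 215.4  13.5] 87.1 F [ 0.4  0.  -0.1] w 0.0144 t 30.32
9 [-0.0389, -0.4166, -0.1164, 0.0, 0.0, -10.3]
pose [484.4 215.4  13.5] 87.1 F [ 0.4  0.  -0.1] w 0.0144 t 30.32
1 [-0.0389, -0.4166, -0.0864, 0.0, 0.0, -10.3]
pose [484.4 215.4  13.5] 87.1 F [ 0.4  0.  -0.1] w 0.0144 t 30.32
```

Request:
servo_tool(series=[[0, 0, -0.04, 0, 0, 0], [0, 0, -0.08, 0, 0, 0], [0, 0, -0.1165, 0, 0, 0], [-0.004, -0.045, -0.1165, 0, 0, -1], [-0.008, -0.09, -0.1165, 0, 0, -2], [-0.012, -0.135, -0.1165, 0, 0, -3], [-0.016, -0.18, -0.1165, 0, 0, -4.5], [-0.02, -0.225, -0.1165, 0, 0, -6], [-0.025, -0.27, -0.1165, 0, 0, -7], [-0.03, -0.315, -0.1165, 0, 0, -8], [-0.035, -0.36, -0.1165, 0, 0, -9], [-0.039, -0.395, -0.1165, 0, 0, -10.3], [-0.039, -0.417, -0.1165, 0, 0, -10.3], [-0.039, -0.417, -0.087, 0, 0, -10.3], [-0.039, -0.417, -0.087, 0, 0, -10.3], [-0.039, -0.417, -0.087, 0, 0, -10.3]])

```text
time_s: 32.33
eef_pos: [0.5032, -0.203, 0.1013]
orientation: [-0.065, 0.998, -0.0, 0.0]
force: [-0.3, -0.4, -0.8]
grip_width: 0.0142
finger_force: 58.7
```

```bash
python3 - <<'E'
from h import *
s=shot('top'); c,a,P=bed2(s); held(c,a,P,125); placed(c,a,P)
g=bedpt(c,a,-45,24.5)
rows([(*g,20,90+a)])
E
```

```text
strip [ 546.5 -193.1] [ 50.  170.6] 7.39 cy est -289.8302927226233 -290.0251088080382 centre [ 550.07996026 -221.01083118]
tcp bed [-43.8  23.8] rod far end 65.9 ymid 26.3 slope [-0.2 -0.4] ztop 128.51622101291994 n 517 h 97.4
rod -72 146 [ 28.7  64.  -68.9  -5.   44. ]
rod -24 161 [ 28.2  63.5 -21.    0.6  44.1]
2 [0.0013, 0.0008, 0.0819, -0.1, 0.1, 0.0]
pose [ 503.6 -203.1  101.9] 97.4 F [-0.1 -0.8 -1.2] w 0.014 t 32.38
```

Request:
servo_tool(series=[[0.0015, 0, 0.03, 0, 0, 0], [0.0015, 0, 0.057, 0, 0, 0], [0.0015, 0, 0.057, 0, 0, 0], [0.0015, 0, 0.065, 0, 0, 0], [0.0015, 0, 0.073, 0, 0, 0], [0.0015, 0, 0.082, 0, 0, 0], [0.0015, 0, 0.082, 0, 0, 0], [0.0015, 0, 0.082, 0, 0, 0]])

```text
time_s: 33.38
eef_pos: [0.5016, -0.2033, 0.019]
orientation: [-0.064, 0.998, -0.0, 0.0]
force: [0.8, 0.7, -0.6]
grip_width: 0.0142
finger_force: 59.0
```

Request:
servo_tool(series=[[0, 0, 0, 0, 0, 0], [0, 0, 0, 0, 0, 0], [0, 0, -0.04, 0, 0, 0], [0, 0, -0.08, 0, 0, 0], [0, 0.05, -0.11, 0, 0, 0], [0, 0.1, -0.11, 0, 0, 0], [0, 0.16, -0.11, 0, 0, 0], [0, 0.22, -0.11, 0, 0, 0], [0, 0.28, -0.11, 0, 0, 0], [0, 0.28, -0.11, 0, 0, 0]], claw=0.03)

```text
time_s: 34.62
eef_pos: [0.4644, 0.0778, 0.1288]
orientation: [-0.068, 0.998, 0.0, -0.0]
force: [-0.9, -0.6, 0.1]
grip_width: 0.0299
finger_force: 0.0
```

```bash
python3 - <<'E'
from h import *
s=shot('top'); c,a,P=bed2(s); placed(c,a,P)
nxt(72)
E
```

```text
strip [ 549.9 -218.8] [ 50.  222.2] 7.4 cy est -290.14558565383334 -290.06428214521577 centre [ 550.13496533 -221.09140727]
rod -72 357 [-65.6  64.1 -69.5   0.2  44. ]
rod -24 345 [-66.5  63.3 -21.4   0.5  44.2]
rod 24 341 [-65.7  63.9  25.9  -0.   44.3]
5 [-0.1227, 0.1685, -0.0012, 0.0, 0.0, 10.6]
pose [464.9  76.1 128.9] 97.6 F [ 0.6  0.  -0.5] w 0.0304 t 34.67
1 [-0.1227, 0.1685, 0.0488, 0.0, 0.0, 10.6]
pose [464.9  76.1 128.9] 97.6 F [ 0.6  0.  -0.5] w 0.0304 t 34.67
2 [-0.1227, 0.1686, 0.1128, 0.0, 0.0, 10.6]
pose [464.9  76.1 128.9] 97.6 F [ 0.6  0.  -0.5] w 0.0304 t 34.67
```

Request:
servo_tool(series=[[-0.06, 0.085, 0, 0, 0, 5], [-0.122, 0.169, 0, 0, 0, 10.6], [-0.122, 0.169, 0, 0, 0, 10.6], [-0.122, 0.169, 0, 0, 0, 10.6], [-0.122, 0.169, 0, 0, 0, 10.6], [-0.122, 0.169, 0.045, 0, 0, 10.6], [-0.122, 0.169, 0.045, 0, 0, 10.6], [-0.122, 0.169, 0.045, 0, 0, 10.6], [-0.122, 0.169, 0.045, 0, 0, 10.6]])

```text
time_s: 35.8
eef_pos: [0.5659, 0.2576, 0.0861]
orientation: [0.028, 1.0, 0.001, 0.002]
force: [-0.3, 0.4, 0.1]
grip_width: 0.0296
finger_force: 0.0
```

```bash
python3 - <<'E'
from h import *
rows([(*case(-83,72),16,87)])
E
```

```text
2 [0.0021, 0.0017, 0.07, 0.1, 0.2, -0.3]
pose [565.9 257.6  86.1] 86.7 F [-0.3  0.4  0.1] w 0.0296 t 35.8
```

Request:
servo_tool(series=[[0.002, 0.002, 0.01, 0, 0, -0.3], [0.002, 0.002, 0.04, 0, 0, -0.3], [0.002, 0.002, 0.07, 0, 0, -0.3], [0.002, 0.002, 0.07, 0, 0, -0.3], [0.002, 0.002, 0.07, 0, 0, -0.3]])

```text
time_s: 36.42
eef_pos: [0.5634, 0.2603, 0.0149]
orientation: [0.025, 1.0, 0.0, 0.001]
force: [0.9, -0.2, 0.9]
grip_width: 0.03
finger_force: 0.0
```

Request:
servo_tool(series=[[0, 0, 0, 0, 0, 0], [0, 0, 0, 0, 0, 0], [0, 0, 0, 0, 0, 0], [0, 0, 0, 0, 0, 0]], claw=0.0)

```text
time_s: 36.92
eef_pos: [0.564, 0.2604, 0.0154]
orientation: [0.025, 1.0, 0.001, 0.001]
force: [-0.3, 1.0, 5.8]
grip_width: 0.0141
finger_force: 58.7
```

Request:
servo_tool(series=[[0.002, 0.002, 0, 0, 0, 0], [0.006, -0.002, 0, 0, 0, 0], [0.01, 0.002, 0, 0, 0, 0], [0.014, -0.002, 0, 0, 0, 0], [0.018, 0.002, 0, 0, 0, 0], [0.022, -0.002, 0, 0, 0, 0], [0.026, 0.002, 0, 0, 0, 0], [0.03, -0.002, 0, 0, 0, 0], [0.035, 0.001, 0, 0, 0, 0], [0.04, -0.001, 0, 0, 0, 0], [0.045, 0.001, 0, 0, 0, 0], [0.05, -0.001, 0, 0, 0, 0], [0.055, 0.001, 0, 0, 0, 0], [0.06, 0, 0, 0, 0, 0], [0.066, 0, 0, 0, 0, 0], [0.075, 0, 0, 0, 0, 0], [0.075, 0, 0, 0, 0, 0]])

```text
time_s: 39.05
eef_pos: [0.4865, 0.2635, 0.0132]
orientation: [0.025, 1.0, -0.0, -0.001]
force: [0.4, 0.3, -0.6]
grip_width: 0.0142
finger_force: 58.6
```

```bash
python3 - <<'E'
from h import *
s=shot('top'); c,a,P=bed2(s); placed(c,a,P); carry(c,a,72.5)
E
```

```text
strip [ 549.9 -218.8] [ 50.2 222. ] 7.46 cy est -290.5744230640837 -290.61897246616587 centre [ 550.12655481 -221.04252637]
rod -72 357 [-65.8  64.  -69.6   0.2  44.2]
rod -24 346 [-66.3  63.1 -21.4   0.4  44.2]
rod 24 343 [-65.6  64.   25.8  -0.1  44. ]
3 [0.0001, -0.0, -0.1165, 0.0, 0.0, 0.1]
pose [487.1 263.6  13.5] 87.1 F [ 0.6 -0.7 -0.4] w 0.0139 t 39.1
9 [-0.0299, -0.4177, -0.1164, 0.0, 0.0, -10.3]
pose [487.1 263.6  13.5] 87.1 F [ 0.6 -0.7 -0.4] w 0.0139 t 39.1
1 [-0.03, -0.4177, -0.0864, 0.0, 0.0, -10.3]
pose [487.1 263.6  13.5] 87.1 F [ 0.6 -0.7 -0.4] w 0.0139 t 39.1
```

Request:
servo_tool(series=[[0, 0, -0.04, 0, 0, 0], [0, 0, -0.08, 0, 0, 0], [0, 0, -0.1165, 0, 0, 0], [-0.003, -0.045, -0.1165, 0, 0, -1], [-0.006, -0.09, -0.1165, 0, 0, -2], [-0.01, -0.135, -0.1165, 0, 0, -3], [-0.013, -0.18, -0.1165, 0, 0, -4.5], [-0.016, -0.225, -0.1165, 0, 0, -6], [-0.02, -0.27, -0.1165, 0, 0, -7], [-0.023, -0.315, -0.1165, 0, 0, -8], [-0.026, -0.36, -0.1165, 0, 0, -9], [-0.03, -0.395, -0.1165, 0, 0, -10.3], [-0.03, -0.418, -0.1165, 0, 0, -10.3], [-0.03, -0.418, -0.087, 0, 0, -10.3], [-0.03, -0.418, -0.087, 0, 0, -10.3], [-0.03, -0.418, -0.087, 0, 0, -10.3]])

```text
time_s: 41.1
eef_pos: [0.4969, -0.1552, 0.1014]
orientation: [-0.065, 0.998, -0.0, 0.0]
force: [-0.2, 0.2, -1.6]
grip_width: 0.0143
finger_force: 58.7
```

```bash
python3 - <<'E'
from h import *
s=shot('top'); c,a,P=bed2(s)
g=bedpt([550.1,-221.1],7.4,-45,72.5)
held(np.array([550.1,-221.1]),7.4,P,125); placed(np.array([550.1,-221.1]),7.4,P)
rows([(*g,20,97.4)])
E
```

```text
strip [ 549.9 -218.9] [ 49.8 222.6] 7.42 cy est -290.05334305112285 -290.06374717372404 centre [ 550.15867126 -220.85953905]
tcp bed [-43.9  72.1] rod far end 65.3 ymid 74.3 slope [-1.  -0.1] ztop 128.64801336295616 n 478 h 97.4
rod -72 170 [ 28.1  64.  -69.4   0.1  44.3]
rod -24 67 [ 46.5  63.5 -21.4  16.5  44.4]
rod 24 164 [28.1 64.3 25.9 -0.5 44.3]
9 [-0.0437, -0.072, 0.156, 0.0, 0.1, 31.3]
pose [ 497.3 -155.3  101.9] 97.4 F [-0.1 -0.5  0.8] w 0.014 t 41.15
```

Request:
servo_tool(series=[[0.001, 0, 0.03, 0, 0, 0], [0.001, 0, 0.057, 0, 0, 0], [0.001, 0, 0.057, 0, 0, 0], [0.001, 0, 0.065, 0, 0, 0], [0.001, 0, 0.073, 0, 0, 0], [0.001, 0, 0.082, 0, 0, 0], [0.001, 0, 0.082, 0, 0, 0], [0.001, 0, 0.082, 0, 0, 0]])

```text
time_s: 42.15
eef_pos: [0.4958, -0.1555, 0.019]
orientation: [-0.064, 0.998, -0.0, 0.0]
force: [0.7, 0.1, 0.2]
grip_width: 0.0142
finger_force: 58.9
```

Request:
servo_tool(series=[[0, 0, 0, 0, 0, 0], [0, 0, 0, 0, 0, 0], [0, 0, -0.04, 0, 0, 0], [0, 0, -0.08, 0, 0, 0], [0, 0.05, -0.13, 0, 0, 0], [0, 0.1, -0.18, 0, 0, 0], [0, 0.16, -0.23, 0, 0, 0], [0, 0.22, -0.28, 0, 0, 0], [0, 0.28, -0.28, 0, 0, 0], [0, 0.28, -0.28, 0, 0, 0], [0, 0.28, -0.28, 0, 0, 0]], claw=0.03)

```text
time_s: 43.52
eef_pos: [0.4595, 0.1242, 0.3002]
orientation: [-0.067, 0.998, 0.0, 0.001]
force: [0.7, -1.1, -0.6]
grip_width: 0.0297
finger_force: 0.0
```

```bash
python3 - <<'E'
from h import *
s=shot('top'); save(s,'top4.png'); np.savez('s_top4',**s); c,a,P=bed2(s); placed(c,a,P)
al=np.radians(CY); M=np.array([[np.cos(al),np.sin(al)],[-np.sin(al),np.cos(al)]])
q=(P[...,:2]*1000-CASE)@M.T; z=P[...,2]*1000
m=(z>240)&(z<275)&(abs(q[...,1])<60)&(q[...,0]>20)&(q[...,0]<120); print('bar',q[m].min(0),q[m].max(0),q[m].mean(0),z[m].min(),z[m].max())
E
```

```text
strip [ 550.  -219.2] [ 50.2 222.8] 7.39 cy est -289.93778215832435 -290.00409675618283 centre [ 550.08992147 -221.05314007]
rod -72 355 [-65.5  64.3 -69.5   0.3  44.2]
rod -24 344 [-66.3  63.7 -21.4   0.5  44.3]
rod 24 343 [-65.8  64.   25.9  -0.   44.2]
rod 72 338 [-65.4  63.9  73.7  -0.1  44.2]
bar [ 57.7560468  -48.19786875] [69.12916281 49.15570709] [63.4619205   0.07756316] 240.0296291530808 255.86806186119205
```

View pics/top4.png

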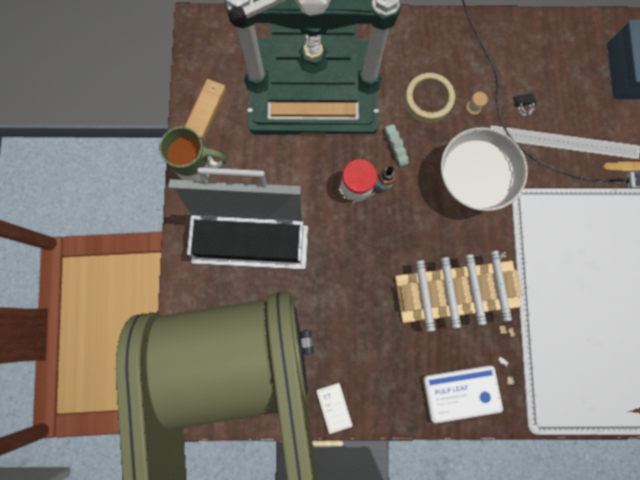

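All four rods lie in their grooves (columns 426–502, row about 290), and the hood bar is at (232,173). I'm going back to the handle.

```bash
python3 - <<'E'
from h import *
rows([(*case(-20,0),320,-3),(*case(63.5,0),320,-3)])
E
```

```text
12 [-0.1705, 0.0393, -0.0207, 0.0, 0.1, 100.5]
pose [459.4 122.9 299.2] 97.5 F [ 0.6 -0.   0.8] w 0.0297 t 43.58
2 [-0.2525, 0.0241, -0.0207, 0.0, 0.1, 100.5]
pose [459.4 122.9 299.2] 97.5 F [ 0.6 -0.   0.8] w 0.0297 t 43.58
```

Request:
servo_tool(series=[[-0.05, 0.04, -0.02, 0, 0, 30], [-0.1, 0.04, -0.02, 0, 0, 60], [-0.17, 0.039, -0.02, 0, 0, 100.5], [-0.17, 0.039, -0.02, 0, 0, 100.5], [-0.17, 0.039, -0.02, 0, 0, 100.5], [-0.17, 0.039, -0.02, 0, 0, 100.5], [-0.17, 0.039, -0.02, 0, 0, 100.5], [-0.17, 0.039, -0.02, 0, 0, 100.5], [-0.17, 0.039, -0.02, 0, 0, 100.5], [-0.17, 0.039, -0.02, 0, 0, 100.5], [-0.17, 0.039, -0.02, 0, 0, 100.5], [-0.252, 0.024, -0.02, 0, 0, 100.5], [-0.252, 0.024, -0.02, 0, 0, 100.5], [-0.252, 0.024, -0.02, 0, 0, 100.5], [-0.252, 0.024, -0.02, 0, 0, 100.5]], claw=0.04, newtons=40)

```text
time_s: 45.45
eef_pos: [0.7059, 0.178, 0.3186]
orientation: [0.726, 0.688, -0.0, -0.0]
force: [0.0, 0.0, 0.5]
grip_width: 0.04
finger_force: 0.0
```

```bash
python3 - <<'E'
from h import *
rows([(*case(63.5,0),230,-3)])
s=shot('wrist'); save(s,'w5.png')
E
```

```text
2 [0.0019, 0.0006, 0.0886, 0.0, 0.0, -0.1]
pose [705.9 178.  318.6] -3.1 F [0.  0.  0.5] w 0.04 t 45.45
```

View pics/w5.png

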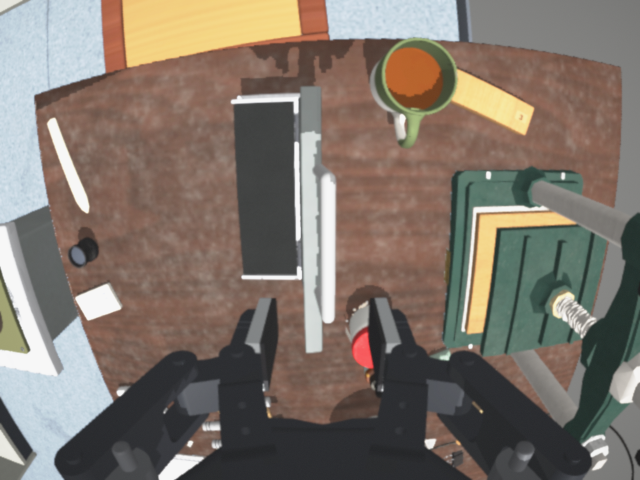

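The bar at column 328 lies between the fingers (265 and 378). I'm descending onto it and gripping.

Request:
servo_tool(series=[[0, 0.002, 0.04, 0, 0, 0], [0, 0.002, 0.075, 0, 0, 0], [0, 0.002, 0.089, 0, 0, 0], [0, 0.002, 0.089, 0, 0, 0], [0, 0.002, 0.089, 0, 0, 0]])

```text
time_s: 46.12
eef_pos: [0.7092, 0.1786, 0.2324]
orientation: [0.726, 0.688, 0.001, 0.001]
force: [-0.2, -0.1, 0.5]
grip_width: 0.0401
finger_force: 0.0
```

Request:
servo_tool(series=[[0, 0, 0, 0, 0, 0], [0, 0, 0, 0, 0, 0], [0, 0, 0, 0, 0, 0], [0, 0, 0, 0, 0, 0], [0, 0, 0, 0, 0, 0]], claw=0.0)

```text
time_s: 46.75
eef_pos: [0.709, 0.1785, 0.2315]
orientation: [0.726, 0.688, 0.001, 0.001]
force: [-0.1, -0.2, 6.5]
grip_width: 0.0073
finger_force: 39.2
```

```bash
python3 - <<'E'
from h import *
p=r.get_obs()['eef_pos']*1000; al=np.radians(CY)
d=np.array([np.cos(al),np.sin(al)])@(p[:2]-CASE)-36; h=p[2]+19-67; rad=np.hypot(d,h); t0=np.arctan2(h,-d)
print(d,h,rad,t0)
rows([(*p,-3)])
for th in np.linspace(t0,0.0,27)[1:]: print([0,float(round((-rad*np.cos(th)-d)/1000,3)),float(round(-(rad*np.sin(th)-h)/1000,3))])
E
```

```text
29.9566108779171 183.47924972871886 185.90867009449698 1.7326380846421205
1 [0.0, 0.0, 0.0, 0.1, 0.0, -0.1]
pose [709.  178.5 231.5] -3.1 F [-0.1 -0.2  6.5] w 0.0073 t 46.75
[0, -0.012, -0.002]
[0, -0.025, -0.002]
[0, -0.037, -0.002]
[0, -0.049, -0.001]
[0, -0.062, 0.0]
[0, -0.074, 0.003]
[0, -0.086, 0.006]
[0, -0.097, 0.01]
[0, -0.109, 0.015]
[0, -0.12, 0.021]
[0, -0.13, 0.027]
[0, -0.141, 0.034]
[0, -0.15, 0.042]
[0, -0.16, 0.05]
[0, -0.168, 0.059]
[0, -0.176, 0.069]
[0, -0.183, 0.079]
[0, -0.19, 0.089]
[0, -0.196, 0.1]
[0, -0.201, 0.111]
[0, -0.206, 0.123]
[0, -0.209, 0.135]
[0, -0.212, 0.147]
[0, -0.214, 0.159]
[0, -0.215, 0.171]
[0, -0.216, 0.183]
```

Request:
servo_tool(series=[[0, -0.012, -0.002, 0, 0, 0], [0, -0.025, -0.002, 0, 0, 0], [0, -0.037, -0.002, 0, 0, 0], [0, -0.049, -0.001, 0, 0, 0], [0, -0.062, 0, 0, 0, 0], [0, -0.074, 0.003, 0, 0, 0], [0, -0.086, 0.006, 0, 0, 0], [0, -0.097, 0.01, 0, 0, 0], [0, -0.109, 0.015, 0, 0, 0], [0, -0.12, 0.021, 0, 0, 0], [0, -0.13, 0.027, 0, 0, 0], [0, -0.141, 0.034, 0, 0, 0], [0, -0.15, 0.042, 0, 0, 0], [0, -0.15, 0.042, 0, 0, 0]])

```text
time_s: 48.5
eef_pos: [0.5566, 0.1863, 0.1859]
orientation: [0.726, 0.688, -0.002, -0.001]
force: [-1.3, -2.0, -2.3]
grip_width: 0.0072
finger_force: 39.9
```

Request:
servo_tool(series=[[0, -0.01, 0.008, 0, 0, 0], [0, -0.018, 0.017, 0, 0, 0], [0, -0.026, 0.027, 0, 0, 0], [0, -0.033, 0.037, 0, 0, 0], [0, -0.04, 0.047, 0, 0, 0], [0, -0.046, 0.058, 0, 0, 0], [0, -0.051, 0.069, 0, 0, 0], [0, -0.056, 0.081, 0, 0, 0], [0, -0.059, 0.093, 0, 0, 0], [0, -0.062, 0.105, 0, 0, 0], [0, -0.064, 0.117, 0, 0, 0], [0, -0.065, 0.129, 0, 0, 0], [0, -0.065, 0.135, 0, 0, 0], [0, -0.065, 0.135, 0, 0, 0]])

```text
time_s: 50.25
eef_pos: [0.496, 0.1897, 0.0541]
orientation: [0.726, 0.688, 0.002, 0.002]
force: [8.1, -6.3, 1.9]
grip_width: 0.0077
finger_force: 39.5
```

Request:
servo_tool(series=[[0, 0.001, 0.002, 0, 0, 0], [0, 0.001, 0.004, 0, 0, 0], [0, 0.001, 0.006, 0, 0, 0], [0, 0.001, 0.006, 0, 0, 0], [0, 0.001, 0.006, 0, 0, 0]])

```text
time_s: 50.88
eef_pos: [0.4962, 0.1899, 0.0531]
orientation: [0.726, 0.688, -0.0, 0.001]
force: [-13.0, -10.5, 35.9]
grip_width: 0.0075
finger_force: 42.9
```

Request:
servo_tool(series=[[0, 0, -0.005, 0, 0, 0], [0, 0, -0.005, 0, 0, 0]])

```text
time_s: 51.12
eef_pos: [0.496, 0.1897, 0.0539]
orientation: [0.726, 0.688, 0.001, 0.001]
force: [0.5, -7.6, 9.0]
grip_width: 0.0073
finger_force: 40.3
```

Request:
servo_tool(series=[[0, 0, 0, 0, 0, 0], [0, 0, 0, 0, 0, 0], [0, 0, 0, 0, 0, 0], [0, 0, -0.03, 0, 0, 0], [0, 0, -0.08, 0, 0, 0], [0, 0, -0.15, 0, 0, 0], [-0.05, -0.05, -0.2, 0, 0, 0], [-0.1, -0.1, -0.2, 0, 0, 0], [-0.1, -0.1, -0.2, 0, 0, 0], [-0.1, -0.1, -0.2, 0, 0, 0], [-0.1, -0.1, -0.2, 0, 0, 0]], claw=0.036)

```text
time_s: 52.5
eef_pos: [0.3895, 0.0958, 0.2515]
orientation: [0.726, 0.688, 0.0, -0.0]
force: [0.7, 0.4, -0.0]
grip_width: 0.0361
finger_force: 0.0
```

```bash
python3 - <<'E'
from h import *
s=shot('top'); save(s,'top5.png'); c,a,P=bed2(s); placed(c,a,P)
al=np.radians(CY); M=np.array([[np.cos(al),np.sin(al)],[-np.sin(al),np.cos(al)]])
for n,P in(('now',P),('start',cloud(dict(np.load('s_top.npz'))))):
    q=(P[...,:2]*1000-CASE)@M.T; z=P[...,2]*1000
    m=(q[...,0]>-105)&(q[...,0]<25)&(abs(q[...,1])<95)&(z>50)&(z<100)
    k=np.polyfit(q[m][:,0],z[m],1); print(n,m.sum(),'slope deg',np.degrees(k[0]),'front z',np.polyval(k,-105))
    b=(abs(q[...,0]+148)<4)&(abs(q[...,1])<40); print('bar z',np.median(z[b&(z>40)&(z<100)]))
E
```

```text
strip [ 549.9 -218.9] [ 50. 222.] 7.41 cy est -290.21327594484893 -290.09277953459144 centre [ 550.0856181  -221.05532138]
rod -72 354 [-65.6  64.4 -69.5   0.2  43.9]
rod -24 343 [-66.3  63.3 -21.4   0.5  44.4]
rod 24 342 [-65.7  64.2  25.8  -0.1  44.1]
rod 72 338 [-65.5  63.7  73.7  -0.   44.3]
now 7458 slope deg 0.172584477648788 front z 70.66286619681634
bar z 72.4639115005688
start 7447 slope deg -0.2990879007170163 front z 71.82151388961606
bar z 74.0866392374464
```

View pics/top5.png

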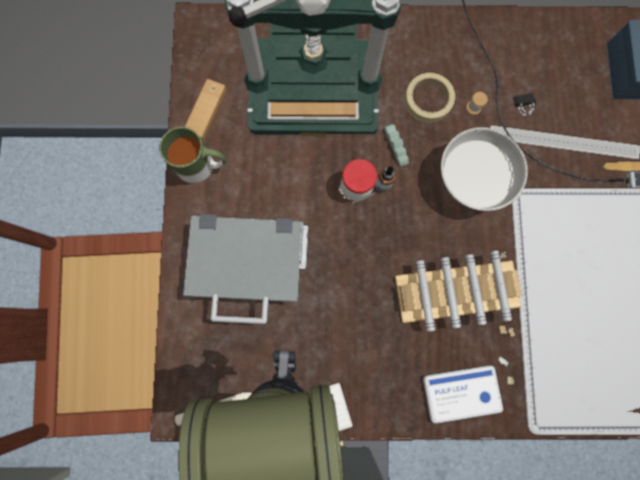

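The hood is fully closed, at least as low as at the start. All four rods are centred in their grooves, and the jar and dropper are where they were.

```bash
python3 -c "
from station import r
print(r.close_job())"
```

```text
the job is handed in; nothing more can be done
None
```

The job is handed in: all four rods lie centred in their own grooves on the bed, the hood is fully closed, and the jar and dropper were not touched.

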